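# Take down the pressing pile of sketchbooks

## Robot

A 7-joint arm with a two-finger parallel gripper is mounted at the origin on the work surface. World frame = base frame: x ahead of the robot, y to its left, z up, the work surface at z = 0. Lengths are in m, angles in rad, forces in N, time in s.
With the tool pointing down it reaches from about 0.4 to 0.85 m from the base axis. Payload 4.5 kg.
Tool frame: the origin (TCP) lies on the centre line of the jaws, within the pads' length; the fingertips stand 11 mm ahead of it and the grasp point (between the pads) lies 8 mm behind it; z points along the fingers, y is the line along which they close (so a half turn about z gives the same grasp; the last joint's range is limited). The gripper opens to 85 mm and grips with 20 to 120 N. Pads are 22 mm wide; open, the fingers measure 114 mm over their backs; the gripper's body (76 mm by 85 mm) begins 54 mm behind the grasp point. The pads swing forward as they close: fully open they stand 13 mm farther back than shut.
Start: joints at [1.296, 0.689, -0.195, 1.565, 0.157, 0.902, -0.215], TCP at [0.19, -0.595, 0.242] pointing down, gripper open.
Joint ranges: [-3.01, 3.01], [-0.46, 2.08], [-1.47, 1.51], [0.13, 2.56], [-1, 4.14], [0.04, 2.09], [-2.66, 2.66]. Speed limits (rad/s): [2.57, 2.57, 3.14, 3.14, 3.14, 3.14, 3.14].

## Interface

Orientations are given as a 3x3 rotation matrix whose columns are the frame's x, y, z axes.
In Python, from station import manip, hand, solver, monitor, optics, order gives the robot as it stands. Calls block until the motion is done:
- manip.goto(position, orientation): joint-space move of the TCP to a pose.
- manip.move_l(position, orientation=None, speed=0.15): straight line of the TCP; orientation=None keeps the orientation; speed is the mean speed in m/s.
- manip.goto_joints(angles): joint-space move.
- hand.ungrasp() and hand.gripper_close(force=None): open the fingers fully, or close them until they stop; force is the grip in N (None keeps the last).
- manip.pause(seconds).
- solver.solve_ik(position, orientation): joint angles nearest the present ones, or None.
- monitor.get_state(): the state.
- optics.capture(name): name is "scene" or "top" or "wrist"; returns the picture (384x512x3 uint8, red, green, blue); there is no depth.
- optics.camera_params(name): a dict with "K" (3x3 intrinsics, pixels), "world_to_cam" (4x4, takes a point from world to camera coordinates). Camera axes: x right, y up, looking along -z (the intrinsics and any distortion apply to the point x, -y, -z); pixel columns grow to the right and rows downward; lengths in m; the calibration is good to about 2 mm. A picture is of the moment at which its call begins: read the wrist's pose just before it. camera_params takes no time and is no camera call; for the wrist camera it gives the pose at the moment of the call.
A pose or a line that the arm cannot do raises manip.MotionError and nothing moves.
- order.hand_in(): hands the job in; it is judged then, once.
The state is a dict: "time": time; "joints": joint angles; "qvel": joint speeds; "joint_torque": joint torques, N m; "ee_pos": TCP position; "ee_rot": TCP orientation; "wrist_force": force on the tool from outside, world axes, zero at the start; "moment": the same for the moment, N m; "grip_width": opening from 0.0 (shut) to 1.0 (fully open); "finger_force": force on a finger pad.
Only numpy, scipy, OpenCV 4.12 (cv2) and the standard library are available. Lean on these libraries where they do the work, as an engineer would, in place of code of your own. Each camera call takes 0.05 s, during which the arm holds its last target. There are 200 camera calls.

## Task

The glue has set on the three handmade sketchbooks piled under the steel weight, so take the pile down. Stand the weight in the middle of the round cork pad, and lay each sketchbook flat, right side up as it is now, on the floor of the tray of its own size (short, medium, long). Set things down rather than dropping them, and leave the glue bottle where it is.

Things in the scene. Friction and masses are not known exactly. Their poses are not given: they have to be found in the camera images.
- press_weight: steel pressing weight, 0.5 to 0.8 kg: block 76 x 44 x 24 mm with a knob on top: a stem 12 mm in diameter to 40 mm height, then a round head 24 mm in diameter from 40 to 60 mm height. Origin: centre of the block's underside; x along the 76, z up. At the start it stands on top of the pile, on the small sketchbook. Grasp it by the knob's head.
- sketchbook_small: The smallest hardcover sketchbook, rigid, 96 x 58 x 18 mm, brown covers, dark spine. Origin: centre of its underside; x along its length (96), y across its width (58, spine at +y), z up. At the start it lies flat on the medium sketchbook, under the weight, which is shorter and a little narrower. Grasp it across its width.
- sketchbook_medium: The middle-sized hardcover sketchbook, rigid, 138 x 62 x 20 mm, brown covers, dark spine. Origin: centre of its underside; x along its length (138), y across its width (62, spine at +y), z up. At the start it lies flat on the long sketchbook, under the small sketchbook, which is shorter and a little narrower. Grasp it across its width.
- sketchbook_long: The longest hardcover sketchbook, rigid, 182 x 66 x 24 mm, brown covers, dark spine. Origin: centre of its underside; x along its length (182), y across its width (66, spine at +y), z up. At the start it lies flat on the fixed pressing board (214 x 100 x 12 mm), under the medium sketchbook, which is shorter and a little narrower. Grasp it across its width.
- tray_small: The shortest plywood book tray, fixed, inside 118 x 80 mm, floor 5 mm thick, walls 5 mm thick standing 14 mm above the floor. The middle 70 mm of both long walls is cut away down to the floor for the fingers. Origin: centre of its underside (the floor's top face is at z = 5 mm); x along its length, y across. For the small sketchbook (11 mm to spare on every side).
- tray_medium: The middle-sized plywood book tray, fixed, inside 160 x 84 mm, floor 5 mm thick, walls 5 mm thick standing 14 mm above the floor. The middle 80 mm of both long walls is cut away down to the floor for the fingers. Origin: centre of its underside (the floor's top face is at z = 5 mm); x along its length, y across. For the medium sketchbook (11 mm to spare on every side).
- tray_long: The longest plywood book tray, fixed, inside 204 x 88 mm, floor 5 mm thick, walls 5 mm thick standing 14 mm above the floor. The middle 90 mm of both long walls is cut away down to the floor for the fingers. Origin: centre of its underside (the floor's top face is at z = 5 mm); x along its length, y across. For the long sketchbook (11 mm to spare on every side).
- cork_pad: round cork pad, fixed, 120 mm in diameter, 6 mm thick: where the weight is kept. Origin: centre of its underside.
- glue_bottle: bystander: white glue bottle standing upright on the table beyond the work, 48 mm in diameter, 110 mm tall. Origin: centre of its underside. Leave it where it is.
Not all that is in view belongs to the job. What is shaped like the sketchbook_medium but blue or orange is not meant.

How it is judged:
At the end, for the whole second after the job is handed in: The weight stands upright on the cork pad, its centre within 18 mm of the pad's; each sketchbook lies flat on the floor of the tray of its own size, inside the walls, right way up (centre within 19 mm of the tray's, tilt under 0.06 rad); all are released and at rest (horizontal distance between press_weight and cork_pad below 0.018 m and z of press_weight in the frame of cork_pad between 0.003 and 0.009 m and angle between each of press_weight, sketchbook_long, sketchbook_medium, sketchbook_small's own z axis and vertical below 0.06 rad and linear speed of each of press_weight, sketchbook_long, sketchbook_medium, sketchbook_small below 0.02 m/s and angular speed of each of press_weight, sketchbook_long, sketchbook_medium, sketchbook_small below 0.1 rad/s and contact force between each of press_weight, sketchbook_long, sketchbook_medium, sketchbook_small and the fingers below 0.1 N and horizontal distance between sketchbook_long and tray_long below 0.019 m and z of sketchbook_long in the frame of tray_long between 0.002 and 0.0085 m and horizontal distance between sketchbook_medium and tray_medium below 0.019 m and z of sketchbook_medium in the frame of tray_medium between 0.002 and 0.0085 m and horizontal distance between sketchbook_small and tray_small below 0.019 m and z of sketchbook_small in the frame of tray_small between 0.002 and 0.0085 m); the robot touches nothing.
It fails at once if the glue bottle was shifted by more than 3 cm or knocked over (distance of glue_bottle from where it was at the start of the episode above 0.03 m or angle between glue_bottle's own z axis and vertical above 0.5 rad).
It fails at once if the weight or a sketchbook was dropped or thrown: it moved faster than 0.7 m/s (a fall of about 25 mm) while not in the fingers ((linear speed of press_weight above 0.7 m/s and contact force between press_weight and the fingers below 0.1 N) or (linear speed of sketchbook_small above 0.7 m/s and contact force between sketchbook_small and the fingers below 0.1 N) or (linear speed of sketchbook_medium above 0.7 m/s and contact force between sketchbook_medium and the fingers below 0.1 N) or (linear speed of sketchbook_long above 0.7 m/s and contact force between sketchbook_long and the fingers below 0.1 N)).
It also fails if it takes over 128 s, if anything falls off the work surface, if the arm or the gripper's body presses on something with over 40 N, if the wrist force passes 120 N, or if a joint passes its speed limit or range.

## Working session

There is one attempt and no reset: what is moved stays moved. The work goes in short steps, each a Python script; the robot and the scene stay as the last script left them, time stands still between calls to the robot, and variables do not carry over. Pictures are saved under pics/ and viewed, at most 14 in all, crops included, and the job is handed in when it is done.

```bash
mkdir -p pics; ls; python3 - <<'E'
from station import *
import cv2,numpy as np
for n in ("scene","top"):
    im=optics.capture(n); cv2.imwrite(f"pics/{n}0.png",im[:,:,::-1]); p=optics.camera_params(n); print(n,p)
print(monitor.get_state()["time"])
E
```

```text
pics
scene {'K': array([[358.10053691,   0.        , 257.92893086],
       [  0.        , 358.10053691, 195.1073235 ],
       [  0.        ,   0.        ,   1.        ]]), 'world_to_cam': array([[ 0.34908065,  0.93701057, -0.01240549, -0.19961594],
       [-0.62975973,  0.24437729,  0.73734824,  0.20071491],
       [ 0.69393471, -0.24958152,  0.67539891, -1.32878846],
       [ 0.        ,  0.        ,  0.        ,  1.        ]])}
top {'K': array([[426.71761273,   0.        , 252.06366702],
       [  0.        , 426.71761273, 192.8930141 ],
       [  0.        ,   0.        ,   1.        ]]), 'world_to_cam': array([[ 2.42679360e-02, -9.99703806e-01,  1.83526187e-03,
         6.00922924e-02],
       [ 9.94591979e-01,  2.43292065e-02,  1.00969727e-01,
        -4.73455628e-01],
       [-1.00984471e-01, -6.24990137e-04,  9.94887806e-01,
        -1.46056025e+00],
       [ 0.00000000e+00,  0.00000000e+00,  0.00000000e+00,
         1.00000000e+00]])}
0.1
```

View pics/scene0.png

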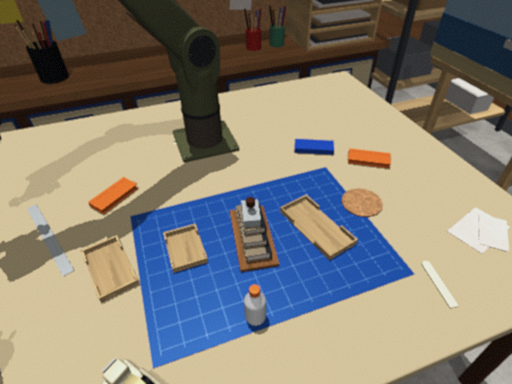

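View pics/top0.png

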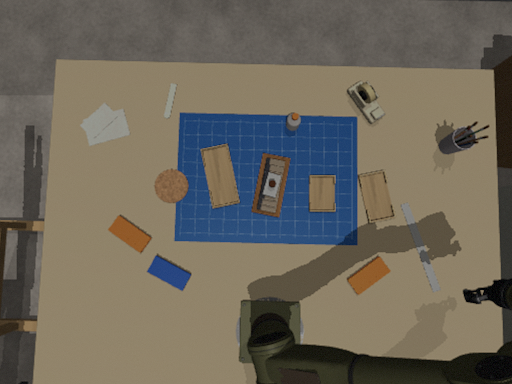

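Scene shows the pile (board with stacked books and weight) around (253,235) in the scene view and (271,185) in the top view. The trays are at top (220,176) long, (322,193) small and (376,196) medium, the cork pad is at (171,186) and the glue bottle at (293,122). Things that could be mistaken for the medium book are the orange ones at (130,233) and (369,275) and the blue one at (169,272), all loose slabs. The brown pile on the board is the one meant. Next, close crops.

```bash
python3 - <<'E'
import cv2
a=cv2.imread("pics/top0.png")[135:225,150:400]; cv2.imwrite("pics/topc.png",cv2.resize(a,None,fx=3.2,fy=3.2,interpolation=cv2.INTER_CUBIC))
a=cv2.imread("pics/scene0.png")[180:310,75:390]; cv2.imwrite("pics/scc.png",cv2.resize(a,None,fx=2.5,fy=2.5,interpolation=cv2.INTER_CUBIC))
E
```

```text
(no output)
```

View pics/topc.png

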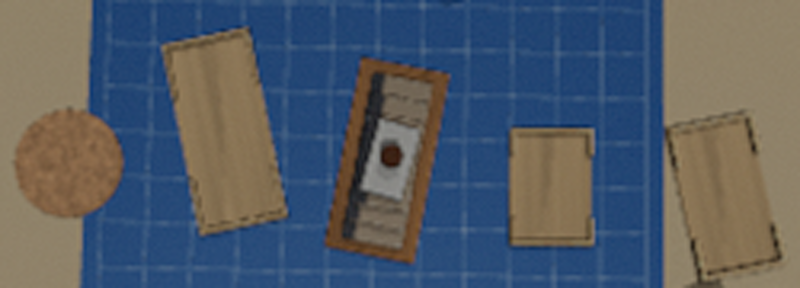

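View pics/scc.png

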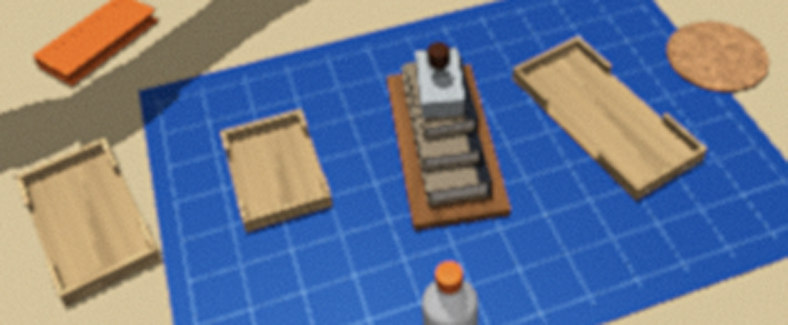

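The crops confirm it: a brown pile with dark spines at +y (left in top), and the weight's knob at crop (392,154). I'll compute rough poses, then take wrist close-ups.

```bash
cat > h.py <<'E'
from station import *
import numpy as np, cv2
def proj(p,X):
    c=p["world_to_cam"]@np.append(X,1); q=p["K"]@np.array([c[0],-c[1],-c[2]]); return q[:2]/q[2]
def ray(p,uv):
    d=np.linalg.inv(p["K"])@np.array([uv[0],uv[1],1]); R=p["world_to_cam"][:3,:3];t=p["world_to_cam"][:3,3]
    return -R.T@t, R.T@np.array([d[0],-d[1],-d[2]])
def onz(p,uv,z):
    o,d=ray(p,uv); return o+d*(z-o[2])/d[2]
def tri(obs):
    A=np.zeros((3,3));b=np.zeros(3)
    for p,uv in obs:
        o,d=ray(p,uv); d=d/np.linalg.norm(d); M=np.eye(3)-np.outer(d,d); A+=M;b+=M@o
    return np.linalg.solve(A,b)
def rot(yaw): # tool down, tool y axis (closing) along yaw
    y=np.array([np.cos(yaw),np.sin(yaw),0]);z=np.array([0,0,-1.]); return np.stack([np.cross(y,z),y,z],1)
E
python3 - <<'E'
from h import *
np.set_printoptions(precision=4,suppress=True)
p=optics.camera_params("top");s=optics.camera_params("scene")
T=lambda u,v:(150+u/3.2-.3,135+v/3.2-.3); S=lambda u,v:(75+u/2.5-.3,180+v/2.5-.3)
for n,z,c in [("long",.019,[(162,45),(248,28),(288,215),(202,235)]),("small",.019,[(510,128),(594,128),(594,245),(510,245)]),("med",.019,[(667,126),(748,112),(782,260),(700,280)]),("board",.012,[(362,57),(449,73),(413,263),(325,246)])]:
    w=np.array([onz(p,T(*q),z)[:2] for q in c]); ax=w[0]+w[1]-w[2]-w[3]
    print(n,w.mean(0),"yaw",np.arctan2(ax[1],ax[0]),"L",np.linalg.norm(ax)/2,np.linalg.norm(w[0]+w[3]-w[1]-w[2])/2)
print("pad",onz(p,T(69,163),.006)); print("knob z.134",onz(p,T(392,154),.134))
print("knob tri",tri([(p,T(392,154)),(s,S(438,50))]))
pw=optics.camera_params("wrist"); st=monitor.get_state(); print(pw,st["ee_pos"],st["ee_rot"],st["wrist_force"])
print(st["ee_rot"].T if hasattr(st["ee_rot"],'T') else 0)
o,_=ray(pw,(256,192)); print("cam in tool",np.array(st["ee_rot"]).T@(o-np.array(st["ee_pos"])), np.array(st["ee_rot"]).T@pw["world_to_cam"][:3,:3].T)
for yaw in (1.37,1.37-np.pi,1.8):
  print(yaw, solver.solve_ik([.5,.03,.35],rot(yaw)))
E
```

```text
long [0.5314 0.1855] yaw 0.23875560505445656 L 0.2132284500243232 0.09621656365555638
small [ 0.4783 -0.1732] yaw 0.00767086658750658 L 0.1283261889639048 0.09167774791292065
med [ 0.4743 -0.3611] yaw 0.21366981752636444 L 0.1684404596617789 0.09139894804465491
board [0.5046 0.0067] yaw -0.1689665401506998 L 0.21357338816206603 0.09772995446618753
pad [0.4924 0.3571 0.006 ]
knob z.134 [0.4949 0.0074 0.134 ]
knob tri [0.4953 0.008  0.1326]
{'K': array([[295.9011,   0.    , 258.8099],
       [  0.    , 295.9011, 192.9835],
       [  0.    ,   0.    ,   1.    ]]), 'world_to_cam': array([[ 0.3033, -0.9529, -0.002 , -0.6247],
       [ 0.9173,  0.2926, -0.27  ,  0.0353],
       [ 0.2578,  0.08  ,  0.9629, -0.3793],
       [ 0.    ,  0.    ,  0.    ,  1.    ]])} [ 0.1897 -0.5949  0.2415] [[ 0.9527  0.304  -0.0006]
 [ 0.304  -0.9527  0.0015]
 [-0.0001 -0.0016 -1.    ]] [-0.4677 -0.3267 -0.1865]
[[ 0.9527  0.304  -0.0001]
 [ 0.304  -0.9527 -0.0016]
 [-0.0006  0.0015 -1.    ]]
cam in tool [ 0.0681  0.0009 -0.1319] [[-0.0007  0.9629  0.2699]
 [ 1.      0.0006  0.0006]
 [ 0.0004  0.2699 -0.9629]]
1.37 [ 0.4765  0.5426 -1.0203  1.7529  0.5065  1.1366  0.6683]
-1.771592653589793 [-0.0078  0.3964 -0.2134  1.7752  0.0986  0.9804 -2.0317]
1.8 [ 0.5209  0.5797 -1.1209  1.7511  0.5636  1.1763  1.0353]
```

```bash
python3 - <<'E'
from h import *
import pickle
P={}
for n,pos in [("w1",(.52,.13,.32)),("w2",(.52,-.16,.32))]:
    manip.goto(pos,rot(-np.pi/2)); manip.pause(.3)
    P[n]=optics.camera_params("wrist"); im=optics.capture("wrist")[:,:,::-1]
    cv2.imwrite(f"pics/{n}.png",im); cv2.imwrite(f"pics/{n}v.png",cv2.resize(im,(800,600),interpolation=cv2.INTER_CUBIC))
pickle.dump(P,open("P.pkl","wb")); print(monitor.get_state()["time"], monitor.get_state()["joints"])
E
```

```text
4.7333 [ 0.36593821  0.49313131 -0.24434826  1.70501275  0.13996176  0.96046753
 -1.50023783]
```

View pics/w1v.png

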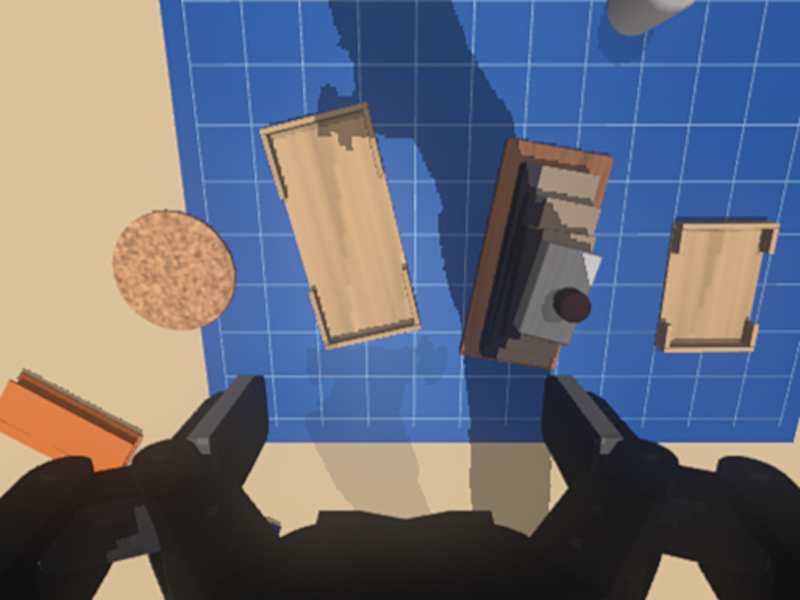

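View pics/w2v.png

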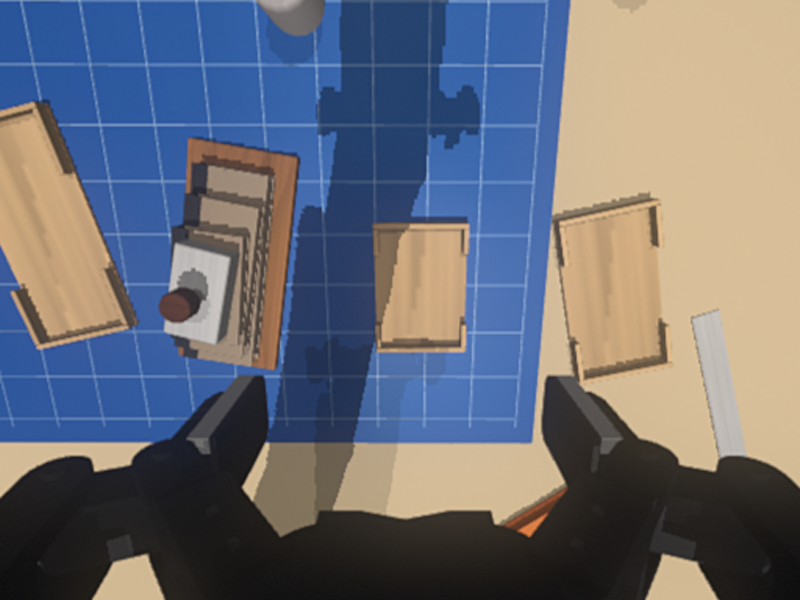

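w1 shows the cork pad at (174,270), the long tray at (261,128)–(420,326), the knob at (573,305) and the small tray at right. w2 shows the knob at (179,305), the small tray at (420,286) and the medium tray at (613,290). Now triangulating.

```bash
python3 - <<'E'
from h import *
import pickle
np.set_printoptions(precision=4,suppress=True)
P=pickle.load(open("P.pkl","rb")); p=optics.camera_params("top");s=optics.camera_params("scene")
V=lambda u,v:(u/1.5625-.2,v/1.5625-.2)
def rect(n,pp,z,c,conv=V):
    w=np.array([onz(pp,conv(*q),z)[:2] for q in c]); ax=w[0]+w[1]-w[2]-w[3]
    print(n,w.mean(0),"yaw %.3f L %.4f W %.4f"%(np.arctan2(ax[1],ax[0]),np.linalg.norm(ax)/2,np.linalg.norm(w[0]+w[3]-w[1]-w[2])/2))
w1,w2=P["w1"],P["w2"]
rect("long w1",w1,.019,[(261,128),(368,102),(420,326),(327,348)])
rect("small w2",w2,.019,[(373,223),(468,220),(466,350),(376,352)])
rect("small w1",w1,.019,[(672,219),(778,223),(755,350),(656,351)])
rect("med w2",w2,.019,[(555,213),(660,199),(670,362),(579,382)])
rect("weight top w2",w2,.098,[(178,240),(238,253),(222,343),(163,332)])
print("pad",onz(w1,V(174,270),.006))
print("knob",tri([(w1,V(573,303)),(w2,V(179,303))]))
# heights of trays from two views (corner triangulation)
for a,b in [((672,219),(373,223)),((778,223),(468,220)),((755,350),(466,350)),((656,351),(376,352))]: print("small corner",tri([(w1,V(*a)),(w2,V(*b))]))
for a,b in [((368,102),(39,102)),((420,326),(134,324)),((327,348),(40,348))]: print("long corner",tri([(w1,V(*a)),(w2,V(*b))]))
for n,z,c in [("book corners long far",.036,[(193,164),(273,175)]),("med far",.056,[(197,194),(265,206)])]:
    print(n,[onz(w2,V(*q),z)[:2] for q in c])
for c,zz in [((.495,.357),.06),((.531,.185),.04),((.478,-.174),.04),((.474,-.361),.04),((.5,.007),.04),((.5,.007),.3),((.474,-.361),.3)]:
  for yaw in (-np.pi/2-.169,np.pi/2-.169,-np.pi/2+.22,np.pi/2+.22,-np.pi/2):
    q=solver.solve_ik([*c,zz],rot(yaw)); print(c,zz,"%.2f"%yaw,None if q is None else (np.array(q)[[2,4,6]]))
E
```

```text
long w1 [0.5336 0.1843] yaw 0.227 L 0.2113 W 0.0963
small w2 [ 0.4804 -0.175 ] yaw 0.014 L 0.1286 W 0.0892
small w1 [ 0.4803 -0.1699] yaw 0.033 L 0.1285 W 0.0989
med w2 [ 0.4763 -0.364 ] yaw 0.220 L 0.1695 W 0.0938
weight top w2 [0.4962 0.0022] yaw -0.276 L 0.0773 W 0.0470
pad [0.4961 0.3558 0.006 ]
knob [0.4961 0.0058 0.1261]
small corner [ 0.543  -0.1288  0.0009]
small corner [ 0.5442 -0.2183  0.0174]
small corner [ 0.4172 -0.221   0.0195]
small corner [ 0.4103 -0.13    0.0063]
long corner [0.6476 0.161  0.015 ]
long corner [0.4399 0.1137 0.0091]
long corner [0.4181 0.2073 0.0169]
book corners long far [array([0.5953, 0.0232]), array([ 0.5862, -0.0452])]
med far [array([0.571, 0.014]), array([ 0.5612, -0.042 ])]
(0.495, 0.357) 0.06 -1.74 [-0.1259  0.2101 -2.6312]
(0.495, 0.357) 0.06 1.40 [-0.6588  0.8689 -0.0561]
(0.495, 0.357) 0.06 -1.35 [-0.1613  0.2664 -2.293 ]
(0.495, 0.357) 0.06 1.79 [-1.2592  1.2843  0.0698]
(0.495, 0.357) 0.06 -1.57 [-0.1501  0.2488 -2.4971]
(0.531, 0.185) 0.04 -1.74 [-0.0907  0.2145 -2.3613]
(0.531, 0.185) 0.04 1.40 [-0.7013  1.0497  0.0267]
(0.531, 0.185) 
[... 714 characters left out ...]
]
(0.5, 0.007) 0.04 1.40 [-0.632   1.1843  0.1485]
(0.5, 0.007) 0.04 -1.35 [-0.0788  0.3265 -1.7799]
(0.5, 0.007) 0.04 1.79 [-1.2587  1.4053  0.3792]
(0.5, 0.007) 0.04 -1.57 [-0.0666  0.28   -1.954 ]
(0.5, 0.007) 0.3 -1.74 [-0.209   0.1214 -1.9768]
(0.5, 0.007) 0.3 1.40 [-1.063   0.6249  0.6256]
(0.5, 0.007) 0.3 -1.35 [-0.3146  0.1824 -1.6532]
(0.5, 0.007) 0.3 1.79 [-1.2515  0.737   0.8905]
(0.5, 0.007) 0.3 -1.57 [-0.2549  0.1479 -1.8362]
(0.474, -0.361) 0.3 -1.74 [-0.1794  0.1188 -1.2783]
(0.474, -0.361) 0.3 1.40 [-1.0384  0.6816  1.353 ]
(0.474, -0.361) 0.3 -1.35 [-0.2845  0.1879 -0.9539]
(0.474, -0.361) 0.3 1.79 [-1.2536  0.8209  1.623 ]
(0.474, -0.361) 0.3 -1.57 [-0.225   0.1488 -1.1375]
```

```bash
cat >> h.py <<'E'
def show(t=""):
    s=monitor.get_state(); print(t,"t%.1f pos %s wf %s grip %.3f ff %s"%(s["time"],np.round(s["ee_pos"],4),np.round(s["wrist_force"],1),s["grip_width"],np.round(s["finger_force"],1)),flush=True)
def lower(xy,z0,z1,R,df=4,step=.002):
    """creep down from z0 until extra upward force or z1"""
    f0=monitor.get_state()["wrist_force"][2]; z=z0
    while z>z1+1e-6:
        z=max(z-step,z1); manip.move_l([*xy,z],R,speed=.04)
        if monitor.get_state()["wrist_force"][2]-f0>df: break
    return z
E
python3 - <<'E'
from h import *
R=rot(-np.pi/2-.18); xy=(.4955,.0065)
manip.goto([*xy,.20],R); manip.move_l([*xy,.117],R,speed=.08); show("at")
hand.gripper_close(50); show("closed")
manip.move_l([*xy,.24],R,speed=.1); show("lift")
R2=rot(-1.35); xy=(.495,.3565)
manip.goto([*xy,.15],R2); show("over")
manip.move_l([*xy,.062],R2,speed=.08); z=lower(xy,.062,.044,R2); show("down")
hand.ungrasp(); show("open"); manip.move_l([*xy,.2],R2,speed=.15)
E
```

```text
at t6.8 pos [0.4958 0.0065 0.1174] wf [0.1 0.3 0.3] grip 1.001 ff 0.0
closed t7.4 pos [0.4956 0.0067 0.1172] wf [-0.2  1.3  4.9] grip 0.264 ff 48.7
lift t8.8 pos [0.495  0.0064 0.2394] wf [ 0.7  0.5 -6.6] grip 0.264 ff 49.2
over t10.1 pos [0.4965 0.3537 0.1501] wf [-0.2 -0.1 -5.8] grip 0.264 ff 49.2
down t13.1 pos [0.4951 0.3566 0.0493] wf [-2.7 -2.1  6.4] grip 0.260 ff 50.3
open t13.7 pos [0.495  0.3565 0.0479] wf [-0.1  0.7 -0.4] grip 0.999 ff 0.0
```

```bash
python3 - <<'E'
from h import *
import pickle
P={}; ims=[]
for n,pos in [("w3",(.52,.08,.26)),("w4",(.52,-.05,.26))]:
    manip.goto(pos,rot(-np.pi/2-.1)); manip.pause(.3)
    P[n]=optics.camera_params("wrist"); im=optics.capture("wrist")[:,:,::-1]; cv2.imwrite(f"pics/{n}.png",im)
    u,v=proj(P[n],[.505,.007,.05]); x0,y0=int(max(0,min(u-100,312))),int(max(0,v-140)); P[n+"o"]=(x0,y0)
    ims.append(cv2.resize(im[y0:y0+280,x0:x0+200],None,fx=2,fy=2,interpolation=cv2.INTER_CUBIC)); print(x0,y0,ims[-1].shape)
pickle.dump(P,open("P2.pkl","wb")); h=min(i.shape[0] for i in ims)
cv2.imwrite("pics/w34.png",np.hstack([i[:h] for i in ims])); show()
E
```

```text
221 36 (560, 400, 3)
113 47 (560, 400, 3)
 t17.3 pos [ 0.5201 -0.049   0.26  ] wf [ 0.5 -0.8 -0.2] grip 0.999 ff 0.0
```

View pics/w34.png

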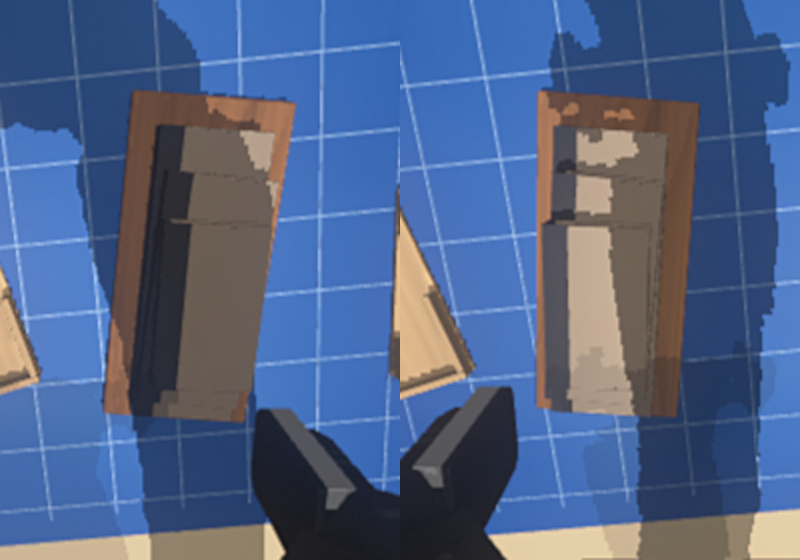

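View pics/w3.png

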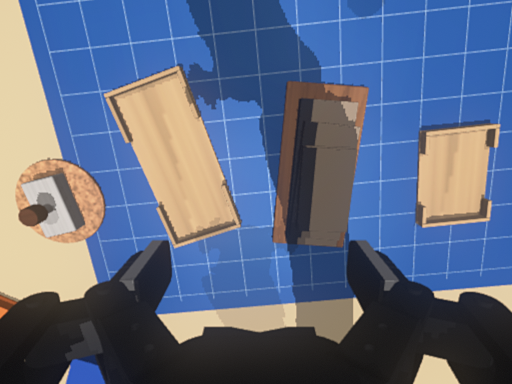

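The weight stands centred on the pad (w3 (50,203)). The small book's far edge is at crop-left (163,220)–(272,226) and crop-right (542,222)–(655,227). The medium and long books step out beyond it.

```bash
python3 - <<'E'
from h import *
import pickle
np.set_printoptions(precision=4,suppress=True)
P=pickle.load(open("P2.pkl","rb"))
f=lambda n,u,v:((u-(400 if n=="w4" else 0))/2+P[n+"o"][0]-.2, v/2+P[n+"o"][1]-.2)
D={"small":(.074,.096,[(163,220),(272,226)],[(542,222),(655,227)]),"med":(.056,.138,[(163,170),(273,180)],[(556,172),(665,180)]),"long":(.036,.182,[(155,125),(273,132)],[(555,126),(667,131)])}
for k,(z,L,a,b) in D.items():
    print(k,"tri",tri([(P["w3"],f("w3",*a[1])),(P["w4"],f("w4",*b[1]))]),tri([(P["w3"],f("w3",*a[0])),(P["w4"],f("w4",*b[0]))]))
    for n,c in (("w3",a),("w4",b)):
        w=np.array([onz(P[n],f(n,*q),z)[:2] for q in c]); d=w[0]-w[1]; yaw=np.arctan2(d[1],d[0])-np.pi/2
        m=w.mean(0); print(n,"W %.4f yaw %.3f"%(np.linalg.norm(d),yaw),"mid",m,"centre",m-L/2*np.array([np.cos(yaw),np.sin(yaw)]))
for n,c in (("w3",[(163,220),(272,226),(248,393),(133,390)]),("w4",[(542,222),(655,227),(640,402),(545,402)])):
    print("small corners",n,[onz(P[n],f(n,*q),.074)[:2] for q in c])
c=[(132,91),(295,102),(243,421),(105,411)]; w=np.array([onz(P["w3"],f("w3",*q),.012)[:2] for q in c]); a=w[0]+w[1]-w[2]-w[3];print("board",w.mean(0),np.arctan2(a[1],a[0]),np.linalg.norm(a)/2)
c=[(538,90),(698,103),(676,416),(537,405)]; w=np.array([onz(P["w4"],f("w4",*q),.012)[:2] for q in c]); a=w[0]+w[1]-w[2]-w[3];print("board",w.mean(0),np.arctan2(a[1],a[0]),np.linalg.norm(a)/2)
g=lambda u,v:(u,v)
def rect(n,pp,z,c):
    w=np.array([onz(pp,q,z)[:2] for q in c]); ax=w[0]+w[1]-w[2]-w[3]
    print(n,w.mean(0),"yaw %.3f L %.4f W %.4f"%(np.arctan2(ax[1],ax[0]),np.linalg.norm(ax)/2,np.linalg.norm(w[0]+w[3]-w[1]-w[2])/2))
rect("long tray w3",P["w3"],.019,[(106,95),(181,66),(239,224),(176,246)])
rect("small tray w3",P["w3"],.019,[(419,131),(498,124),(489,219),(418,226)])
E
```

```text
small tri [ 0.5362 -0.0301  0.0632] [0.5462 0.0305 0.07  ]
w3 W 0.0585 yaw -0.153 mid [0.5423 0.0021] centre [0.4948 0.0095]
w4 W 0.0611 yaw -0.143 mid [ 0.5423 -0.0008] centre [0.4948 0.006 ]
med tri [ 0.5596 -0.0375  0.0426] [0.5708 0.0251 0.042 ]
w3 W 0.0613 yaw -0.187 mid [ 0.5661 -0.0031] centre [0.4983 0.0097]
w4 W 0.0609 yaw -0.171 mid [ 0.5661 -0.0082] centre [0.4981 0.0035]
long tri [ 0.5864 -0.0412  0.0318] [0.5965 0.0257 0.0233]
w3 W 0.0680 yaw -0.155 mid [ 0.591  -0.0062] centre [0.5011 0.0078]
w4 W 0.0649 yaw -0.141 mid [ 0.5917 -0.0092] centre [0.5016 0.0036]
small corners w3 [array([0.5467, 0.0311]), array([ 0.5378, -0.0268]), array([ 0.4424, -0.012 ]), array([0.4508, 0.0541])]
small corners w4 [array([0.5467, 0.0294]), array([ 0.538, -0.031]), array([ 0.4358, -0.0103]), array([0.4412, 0.0454])]
board [0.5057 0.0056] -0.1672561048150849 0.21101578968405252
board [0.506 0.005] -0.17061485125258644 0.21136991531913063
long tray w3 [0.533  0.1833] yaw 0.226 L 0.2085 W 0.0954
small tray w3 [ 0.48   -0.1705] yaw 0.029 L 0.1260 W 0.0951
```

```bash
cat >> h.py <<'E'
def book(c,yaw,bottom,t,tyaw,dz=.012,force=60,hi=.2):
    R=rot(-np.pi/2+yaw); manip.goto([*c,hi],R); manip.move_l([*c,bottom+dz+.02],R,speed=.15)
    z=lower(c,bottom+dz+.02,bottom+dz,R,step=.005); show("at")
    hand.gripper_close(force); show("closed"); zg=monitor.get_state()["ee_pos"][2]
    manip.move_l([*c,zg+.03],R,speed=.06); show("lift"); manip.move_l([*c,hi],R,speed=.15)
    R2=rot(-np.pi/2+tyaw); manip.goto([*t,.12],R2); zt=zg-bottom+.005
    manip.move_l([*t,zt+.012],R2,speed=.12); manip.pause(.2); show("over, expect z %.4f"%zt)
    lower(t,zt+.012,zt-.004,R2,df=3); show("down"); 
E
python3 - <<'E'
from h import *
book((.495,.0065),-.163,.056,(.480,-.174),.012)
cv2.imwrite("pics/s1.png",cv2.resize(optics.capture("scene")[200:300,130:300,::-1],None,fx=3,fy=3,interpolation=cv2.INTER_CUBIC))
E
```

```text
at t19.7 pos [0.4948 0.0065 0.0677] wf [ 0.6  0.2 -0.7] grip 1.002 ff 0.0
closed t20.1 pos [0.4951 0.0066 0.0685] wf [0.4 0.9 5.7] grip 0.660 ff 64.2
lift t20.8 pos [0.495  0.0064 0.0987] wf [ 0.4 -0.6 -0.4] grip 0.662 ff 63.6
over, expect z 0.0175 t23.5 pos [ 0.4804 -0.1742  0.0302] wf [-0.6  0.1 -1.5] grip 0.660 ff 63.6
down t25.3 pos [ 0.4801 -0.1741  0.0174] wf [-3.1  0.5 22. ] grip 0.660 ff 66.1
```

View pics/s1.png

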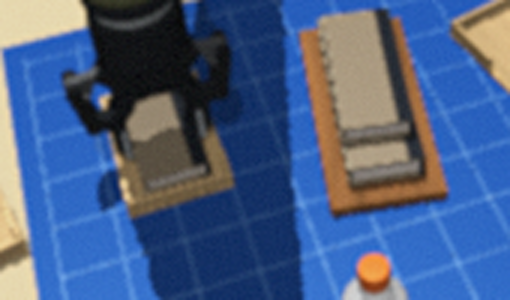

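The book sits level in the small tray at the expected height, so I'll release it and do the medium.

```bash
python3 - <<'E'
from h import *
hand.ungrasp(); manip.pause(.2); show("open"); manip.move_l([.480,-.174,.2],speed=.15)
book((.498,.006),-.17,.036,(.475,-.362),.217)
a=optics.capture("scene")[190:310,75:300,::-1]; cv2.imwrite("pics/s2.png",cv2.resize(a,None,fx=3,fy=3,interpolation=cv2.INTER_CUBIC))
E
```

```text
open t25.9 pos [ 0.4799 -0.174   0.0153] wf [-0.2 -0.8 -0.1] grip 0.998 ff 0.0
at t30.2 pos [0.4978 0.006  0.0477] wf [ 0.7 -0.4  0.6] grip 0.997 ff 0.0
closed t30.5 pos [0.4982 0.0061 0.0486] wf [-1.1  1.   5.3] grip 0.708 ff 65.4
lift t31.2 pos [0.4981 0.006  0.0787] wf [-0.6  0.1 -1.4] grip 0.712 ff 64.7
over, expect z 0.0176 t34.7 pos [ 0.4754 -0.3624  0.0304] wf [-0.5 -0.4 -1.4] grip 0.708 ff 64.8
down t36.4 pos [ 0.4752 -0.3622  0.0176] wf [-2.9  1.4 16.2] grip 0.709 ff 66.7
```

View pics/s2.png

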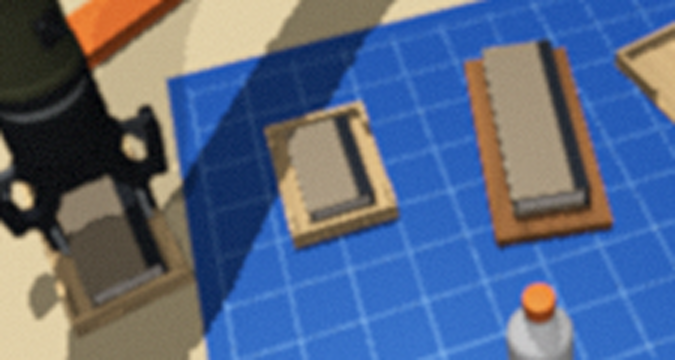

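Both books are inside their walls and flat. Now the long one.

```bash
python3 - <<'E'
from h import *
hand.ungrasp(); manip.pause(.2); show("open"); manip.move_l([.475,-.362,.2],speed=.15)
book((.5013,.0055),-.163,.012,(.533,.1845),.229,force=70)
hand.ungrasp(); manip.pause(.2); show("open"); manip.move_l([.533,.1845,.2],speed=.15)
ims=[]
for c in [(.533,.1845),(.475,-.25)]:
    manip.goto([c[0]+.02,c[1]+.08,.3],rot(-np.pi/2)); manip.pause(.3)
    ims.append(optics.capture("wrist")[40:300,:,::-1])
cv2.imwrite("pics/fin.png",cv2.resize(np.vstack(ims),None,fx=1.15,fy=1.15,interpolation=cv2.INTER_CUBIC))
show()
E
```

```text
open t37.0 pos [ 0.4749 -0.362   0.0154] wf [-0.5 -0.6  0.4] grip 1.000 ff 0.0
at t42.1 pos [0.5011 0.0055 0.0237] wf [-0.3  0.2  0.6] grip 0.997 ff 0.0
closed t42.4 pos [0.5015 0.0059 0.0246] wf [-0.5 -0.3  5.3] grip 0.755 ff 78.3
lift t43.1 pos [0.5013 0.0054 0.0547] wf [ 0.  -0.2 -3.6] grip 0.750 ff 77.4
over, expect z 0.0176 t46.1 pos [0.5335 0.1847 0.0303] wf [-0.1  1.1 -1. ] grip 0.757 ff 77.4
down t47.8 pos [0.5332 0.1846 0.0176] wf [-2.9 -2.9 15.8] grip 0.753 ff 79.8
open t48.4 pos [0.5329 0.1845 0.0154] wf [ 0.3 -0.3  1. ] grip 0.998 ff 0.0
 t52.7 pos [ 0.4952 -0.1696  0.2999] wf [0.4 0.  0.5] grip 0.996 ff 0.0
```

View pics/fin.png

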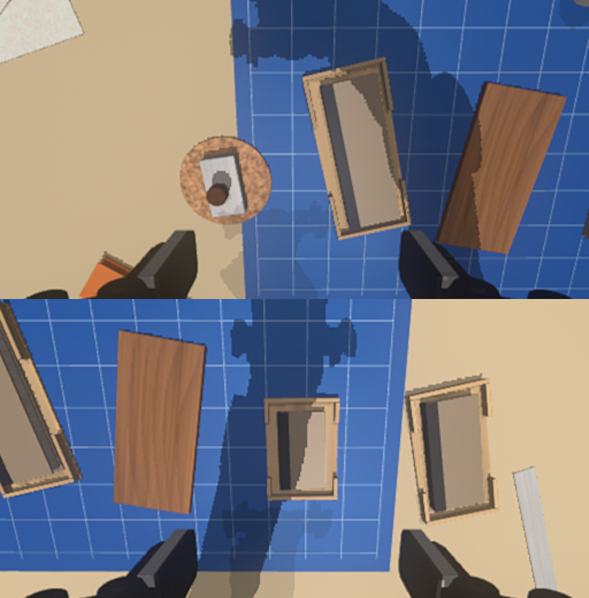

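The long, small and medium books are centred in their trays (picture (357,150), (301,448) and (451,450)). The weight stands mid-pad at (222,184), and the arm is clear.

```bash
python3 -c "
from station import *
print(order.hand_in())"
```

```text
the job is handed in; nothing more can be done
None
```

The job is handed in after about 53 s of robot time: the weight stands on the cork pad, each sketchbook lies flat in the tray of its own size, and the glue bottle was not touched; the hand-in call returned no verdict.

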